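# Spice flask back in the door rack, cupboard shut on its catch

## Robot

A 6-joint arm with a two-finger parallel gripper is mounted at the origin on a cart in front of the work surface, level with it; the furniture and walls round the work are solid. World frame = base frame: x ahead of the robot, y to its left, z up, the work surface at z = 0. Lengths are in m, angles in rad, forces in N, time in s.
With the tool pointing down it reaches from about 0.225 to 0.875 m from the base axis. Payload 3.4 kg.
Tool frame: the origin (TCP) lies between the finger pads; the fingertips stand 8 mm ahead of it and the grasp point (between the pads) lies 11 mm behind it; z points along the fingers, y is the line along which they close (so a half turn about z gives the same grasp; the last joint's range is limited). The gripper opens to 85 mm and grips with 20 to 120 N. Pads are 22 mm wide; open, the fingers measure 114 mm over their backs; the gripper's body (76 mm by 85 mm) begins 54 mm behind the grasp point. The pads swing forward as they close: fully open they stand 13 mm farther back than shut.
Start: joints at [-1.236, 0.276, 1.505, -0, 1.361, -0.121], TCP at [0.253, -0.516, 0.239] pointing down, gripper open.
Joint ranges: [-2.89, 2.89], [-0.75, 2.08], [0.22, 2.7], [-1.18, 4.32], [0.11, 2.71], [-2.7, 2.7]. Speed limits (rad/s): [2.57, 2.57, 3.14, 3.14, 3.14, 3.14].

## Interface

Orientations are given as a unit quaternion [w, x, y, z].
In Python, from rig import manip gives the robot as it stands.
- The arm moves only by the tool move_arm, never from a script. Its argument "deltas" is a list that holds one entry, the list of rows, each a list of 5 numbers: the shift along the tool's x, y, z normalised to -1 to 1, where 1 is 80 cm, then the turn about the tool's z normalised to -1 to 1, where 1 is 120 degrees, then the closure, from -1 (fully open) to 1 (shut). In form: [[[tx, ty, tz, twist, grip], ...]]. A call has 1 to 12 rows; each row is the pose to reach, as a shift and turn from the pose commanded when the call began, along the tool's axes at that moment; what a row does not reach only later rows make up. A row lasts 1/10 s, in which the tool goes at most 50 mm and 8.59 degrees, less where a joint would pass 70% of its speed; a pose out of reach is approached as far as the arm can. A call with a number of a shift or a turn outside -1 to 1 is refused whole. A call with a gripper value outside its range is refused whole. The fingers move at their own pace and stop on an object; "squeeze" is the grip in N (left out, the last holds). Time passes only in rows, so rows that repeat a pose let the fingers close. It gives the time, the measured TCP pose, the force, the opening and the grip force at its end, in the units of the state.
- manip.get_state(): the state, without advancing time (a new reading comes with each control period).
- manip.get_image(name): name is "scene" or "side" or "wrist"; returns the picture (420x560x3 uint8, red, green, blue); there is no depth.
- manip.camera_params(name): a dict with "fx", "fy", "cx", "cy" (pixels), "R" (3x3) and "t" (3): a world point X has camera coordinates R X + t; the wrist camera has in their place "tool_from_camera" (4x4, takes a point from camera to tool coordinates, whose origin is the TCP and whose axes are the flange's). Camera axes: x right, y down, z forward; pixel columns grow to the right and rows downward; lengths in m; the calibration is good to about 2 mm. The wrist camera is an equidistant fisheye: a pixel r from the principal point sees the ray r / f radians off the axis. A picture is of the moment at which its call begins: read the wrist's pose just before it. camera_params takes no time and is no camera call.
- manip.sign_off(): hands the job in; it is judged then, once.
The state is a dict: "clock": time; "qpos": joint angles; "qd": joint speeds; "effort": joint torques, N m; "position": TCP position; "ee_rot": TCP orientation; "contact_force": force on the tool from outside, world axes, zero at the start; "moment": the same for the moment, N m; "width": finger opening in m; "gripper_force": force on a finger pad.
Only numpy, scipy, OpenCV 4.12 (cv2) and the standard library are available. Lean on these libraries where they do the work, as an engineer would, in place of code of your own. Each camera call takes 0.05 s, during which the arm holds its last target. There are 200 camera calls.

## Task

The chilli is finished with: stand the flask of orange-red spice upright in the free half of the rack on the inside of the open spice cupboard door, beside the grey-brown pepper flask clipped there. Then swing the door smoothly round, without slamming it, and push it fully home until it has snapped into its roller catch, with the flask still standing in the rack. Leave the pale sesame flask and the oak salt pot where they are.

Things in the scene. Friction and masses are not known exactly. Their poses are not given: they have to be found in the camera images.
- chilli_flask: The flask to put away: 105 mm high, clear body with orange-red contents, 49 mm across near the foot, narrowing to a waist at 65 mm; white round cap 42 mm across from 68 to 105 mm above the foot (grasp it there). About 85 g, loose, on the worktop. Origin at the centre of its underside, z up its axis.
- sesame_flask: A flask of the same shape with pale cream contents, standing on the worktop; it stays where it is. Origin at the centre of its underside.
- cupboard: White spice cupboard, oak top, 230 wide, 160 deep, 160 mm high, fixed. Origin at the centre of its underside; x from front to back, y to its left, z up. The door lies on its front (x = -80 mm), hinged on the upright line x = -80, y = 115 mm: 230 wide, 16 thick, 8 to 144 mm above the worktop; a brass knob stands 26 mm out, 208 mm from the hinge, 68 mm up. Honey jar fixed on top at the back left.
- cupboard_door (a joint): Door angle (rad): 0 fully shut, growing as its free edge swings out towards the robot (clockwise from above). The door stays where it is left. In the last 13 mm of its free edge's travel a catch of two sprung rollers on the cupboard's right side wall resists with about 5 N at that edge (crest 6 mm before shut), then draws the door shut and holds it; stopped before that, it springs back.
- rack_space (a point): Over the middle of the rack's free half, 60 mm above the rack's floor, which is 24 mm above the worktop. Turns with the door: x points out of the door's inner face (31 mm behind this point; outer face 47 mm), +y to the hinge line (142 mm), z up. Rack clear 61 mm deep from door to its two steel rails (upper 23 mm above the floor); 32 mm end board at y = -44 mm; pepper flask clipped at y = 82 mm.
- salt_pot: Round oak salt pot, 92 mm across, 70 mm high, on the worktop left of the cupboard; it stays where it is. (Behind it, wall cupboards hang over the back of the worktop: underside 450 mm up, fronts 580 mm from the robot in x, their door handles 545 mm.)

How it is judged:
By the outcome, as a careful person would: the job done as asked, in the order asked, and still so for the second after the job is handed in, with the robot touching nothing.
It also fails if it takes over 61 s, if anything falls off the work surface, if the arm or the gripper's body presses on something with over 40 N, if the wrist force passes 120 N, or if a joint passes its speed limit or range.

## Working session

There is one attempt and no reset: what is moved stays moved. The work goes in short steps, Python scripts to look and compute and a tool call to move; the robot and the scene stay as the last step left them, time stands still between calls to the robot, and variables do not carry over. Pictures are saved under pics/ and viewed, at most 10 in all, crops included, and the job is handed in when it is done.

Besides the shell and the picture viewer there is one more tool, called after ">>>" as name(argument=value, ...) on one line, values as JSON. move_arm: Moves the arm, as the interface text tells. Scaled input: -1 to 1 covers 80 cm each way for a shift and 120 degrees each way for a turn. Its arguments: {"type":"object","properties":{"deltas":{"type":"array","items":{"type":"array","items":{"type":"array","items":{"type":"number","minimum":-1,"maximum":1}}}},"squeeze":{"type":"number"}},"required":["deltas"]}

```bash
mkdir -p pics; cat > h.py <<'E'
import numpy as np, cv2
from rig import manip
def shot(n,f):
    im=manip.get_image(n); cv2.imwrite('pics/'+f,im[:,:,::-1]); return im
def ray(n,u,v):
    c=manip.camera_params(n); R=np.array(c['R']);t=np.array(c['t'])
    d=R.T@np.array([(u-c['cx'])/c['fx'],(v-c['cy'])/c['fy'],1]); return -R.T@t,d/np.linalg.norm(d)
def onz(n,u,v,z):
    o,d=ray(n,u,v); return o+d*(z-o[2])/d[2]
def two(n1,p1,n2,p2):
    o1,d1=ray(n1,*p1);o2,d2=ray(n2,*p2)
    s=np.linalg.lstsq(np.c_[d1,-d2],o2-o1,rcond=None)[0]
    a=o1+d1*s[0];b=o2+d2*s[1]; return (a+b)/2,np.linalg.norm(a-b)
def proj(n,X):
    c=manip.camera_params(n); p=np.array(c['R'])@np.array(X)+np.array(c['t']); return c['fx']*p[0]/p[2]+c['cx'],c['fy']*p[1]/p[2]+c['cy']
E
python3 - <<'E'
from h import *
np.set_printoptions(precision=3,suppress=True)
a=shot('scene','s0.png');b=shot('side','d0.png')
for n in('scene','side'):
    c=manip.camera_params(n);print(n,c['fx'],-np.array(c['R']).T@np.array(c['t']),np.array(c['R'])[2])
c=manip.camera_params('wrist');print(c)
print(manip.get_state())
E
```

```text
scene 468.53097265681976 [-0.07   0.659  0.574] [ 0.548 -0.713 -0.438]
side 512.2437208040698 [-0.214  0.588  0.657] [ 0.625 -0.596 -0.505]
{'fx': 325.19226210127806, 'fy': 325.19226210127806, 'cx': 276.12837861715377, 'cy': 209.52368975372022, 'tool_from_camera': array([[-0.001, -0.951, -0.308,  0.079],
       [ 1.   , -0.   , -0.001, -0.   ],
       [ 0.001, -0.308,  0.951, -0.135],
       [ 0.   ,  0.   ,  0.   ,  1.   ]])}
{'clock': 0.1, 'qpos': array([-1.236,  0.277,  1.506, -0.   ,  1.361, -0.121]), 'qd': array([ 0.   , -0.001, -0.001, -0.   ,  0.001, -0.   ]), 'effort': array([  0.   , -41.77 , -24.64 ,  -0.   ,   0.006,  -0.   ]), 'position': array([ 0.253, -0.516,  0.239]), 'ee_rot': array([-0.001,  0.974,  0.226, -0.   ]), 'contact_force': array([ 0.009, -0.458,  0.291]), 'moment': array([-0.028,  0.046, -0.005]), 'gripper_force': 0.0, 'width': 0.08549594990889274}
```

View pics/s0.png

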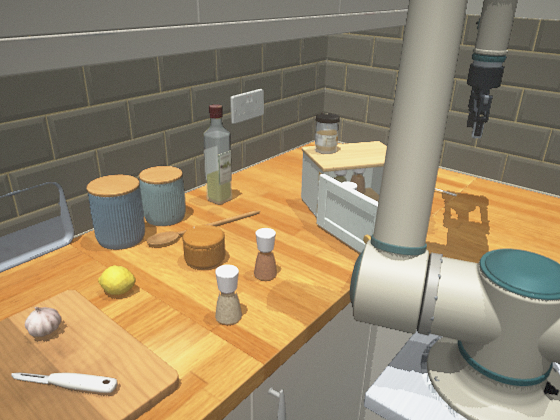

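View pics/d0.png

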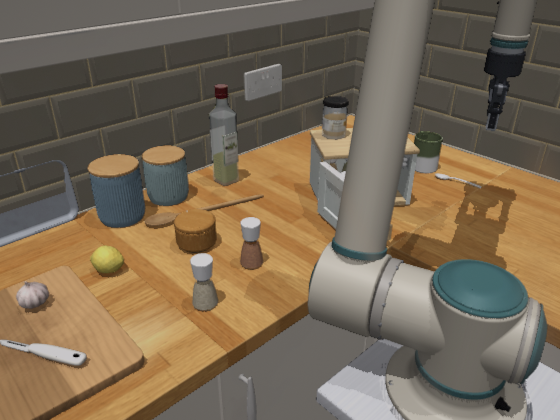

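The scene view shows the chilli with its cap top at about (265,233) and the sesame at (228,270). The door stands open with its outer face towards the camera, its top edge running from (320,178) to (380,212), and the arm partly hides it. In the side view the chilli cap top is at (251,223).

```bash
python3 - <<'E'
from h import *
np.set_printoptions(precision=3,suppress=True)
for n,(x0,y0,x1,y1) in {'scene':(248,222,285,285),'side':(232,212,270,275)}.items():
    im=cv2.imread('pics/'+('s0.png' if n=='scene' else 'd0.png'))
    h=cv2.cvtColor(im,cv2.COLOR_BGR2HSV)[y0:y1,x0:x1]
    m=(h[...,1]<60)&(h[...,2]>120); ys,xs=np.nonzero(m)
    print(n,'cap',xs.min()+x0,xs.max()+x0,ys.min()+y0,ys.max()+y0,xs.mean()+x0,ys.mean()+y0, onz(n,xs.mean()+x0,ys.mean()+y0,.087))
print('doortop hinge',onz('scene',320,178,.144),onz('scene',378,211,.144),two('scene',(320,178),'side',(322,160)))
for p in[(313,167),(303,149),(390,144)]:print(onz('scene',*p,.16))
for p in[(316,152),(310,128),(413,152),(395,127)]:print('side',onz('side',*p,.16))
for X in [(0,0,0)]:pass
E
python3 -c "
import cv2
a=cv2.imread('pics/s0.png')[130:260,290:400];b=cv2.imread('pics/d0.png')[90:240,290:420]
a=cv2.resize(a,(400,473),interpolation=2);b=cv2.resize(b,(400,462),interpolation=2)[:462]
cv2.imwrite('pics/c0.png',cv2.hconcat([a[:462],b]))"
```

```text
scene cap 256 275 228 252 265.1180904522613 239.16331658291458 [0.475 0.012 0.087]
side cap 240 259 217 240 249.09364548494983 226.5752508361204 [0.483 0.009 0.087]
doortop hinge [ 0.502 -0.223  0.144] [ 0.309 -0.155  0.144] (array([ 0.539, -0.277,  0.124]), np.float64(0.012473197989897565))
[ 0.534 -0.238  0.16 ]
[ 0.632 -0.331  0.16 ]
[ 0.474 -0.533  0.16 ]
side [ 0.538 -0.25   0.16 ]
side [ 0.655 -0.353  0.16 ]
side [ 0.38  -0.419  0.16 ]
side [ 0.506 -0.524  0.16 ]
```

View pics/c0.png

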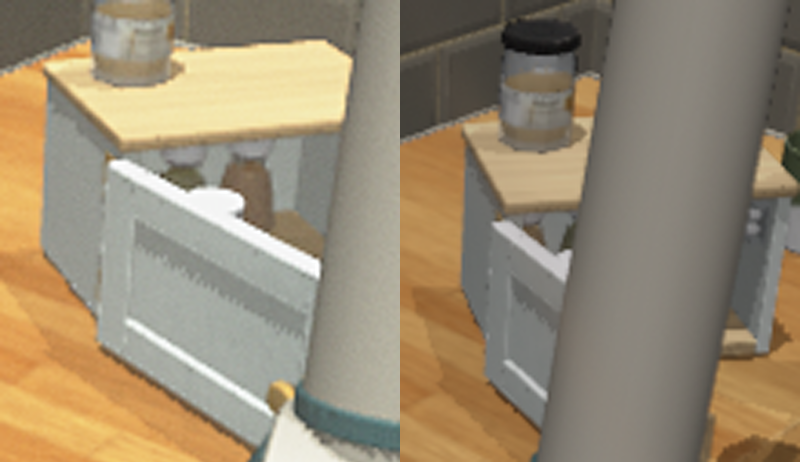

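The crop shows the cupboard's front-left top corner at about scene (323,170) and side (326,158), and its front-right top corner at side (418,152). The door is swung out roughly 90°, and the pepper cap shows behind its top edge near the hinge.

```bash
python3 - <<'E'
from h import *
np.set_printoptions(precision=3,suppress=True)
print('FL',onz('scene',323.5,170,.16),onz('side',325.7,157.6,.16))
print('BL',onz('scene',302.4,148,.16),onz('side',311,130.6,.16))
print('FR',onz('side',418,151.7,.16))
print('door hinge top',onz('scene',320.8,174,.144),onz('scene',378,203,.144),'side',onz('side',290+95/3.08,90+222/3.08,.144),onz('side',290+165/3.08,90+265/3.08,.144))
print('ses',onz('scene',228,276,.087),onz('side',202,265,.087))
print('salt',onz('scene',204,240,.07),onz('side',195,222,.07))
print('knob',onz('scene',290+281/3.636,130+395/3.636,.068))
E
```

```text
FL [ 0.503 -0.238  0.16 ] [ 0.501 -0.243  0.16 ]
BL [ 0.638 -0.336  0.16 ] [ 0.641 -0.341  0.16 ]
FR [ 0.373 -0.43   0.16 ]
door hinge top [ 0.515 -0.246  0.144] [ 0.328 -0.19   0.144] side [ 0.515 -0.243  0.144] [ 0.43  -0.225  0.144]
ses [0.44  0.158 0.087] [0.441 0.16  0.087]
salt [0.591 0.077 0.07 ] [0.599 0.065 0.07 ]
knob [ 0.329 -0.16   0.068]
```

>>> move_arm(deltas=[[[0.045, -0.04, -0.03, -0.03, -1], [0.09, -0.08, -0.05, -0.07, -1], [0.14, -0.12, -0.05, -0.1, -1], [0.19, -0.16, -0.05, -0.14, -1], [0.24, -0.2, -0.05, -0.18, -1], [0.285, -0.245, -0.05, -0.22, -1], [0.33, -0.285, -0.05, -0.26, -1], [0.38, -0.325, -0.04, -0.3, -1], [0.43, -0.37, -0.02, -0.34, -1], [0.475, -0.41, 0.0, -0.37, -1], [0.52, -0.445, 0.03, -0.39, -1], [0.543, -0.465, 0.06, -0.39, -1]]])

```text
clock: 1.3
position: [0.4809, 0.0108, 0.1919]
ee_rot: [0.001, 0.804, 0.595, 0.001]
contact_force: [1.1, -0.8, -0.3]
width: 0.0855
gripper_force: 0.0
```

>>> move_arm(deltas=[[[0, 0, 0, 0, -1], [0, 0, 0, 0, -1], [0, 0, 0, 0, -1]]])

```text
clock: 1.6
position: [0.4794, 0.0077, 0.1921]
ee_rot: [0.001, 0.804, 0.594, -0.0]
contact_force: [-0.1, -0.5, 0.0]
width: 0.0858
gripper_force: 0.0
```

```bash
cat >> h.py <<'E'
from scipy.spatial.transform import Rotation as Rr
def wray(u,v,st):
    c=manip.camera_params('wrist');a,b=(u-c['cx'])/c['fx'],(v-c['cy'])/c['fy'];r=np.hypot(a,b)
    d=np.array([a/r*np.sin(r),b/r*np.sin(r),np.cos(r)]);T=np.array(c['tool_from_camera'])
    R=Rr.from_quat(np.roll(st['ee_rot'],-1)).as_matrix()
    return np.array(st['position'])+R@T[:3,3],R@T[:3,:3]@d
def wz(u,v,z,st):
    o,d=wray(u,v,st);return o+d*(z-o[2])/d[2]
E
python3 - <<'E'
from h import *
np.set_printoptions(precision=4,suppress=True)
s=manip.get_state();print(s['clock'],s['position'],s['ee_rot'],s['qpos'])
w=shot('wrist','w1.png');a=shot('scene','s1.png')
b=cv2.resize(a[110:310,200:480,::-1],(560,400),interpolation=2)
cv2.imwrite('pics/v1.png',cv2.vconcat([cv2.resize(w[:,:,::-1],(267,200)),np.zeros((0,267,3),np.uint8)]))
out=np.zeros((420,800,3),np.uint8);out[:400,240:]=b;out[:180,:240]=cv2.resize(w[:,:,::-1],(240,180));cv2.imwrite('pics/v1.png',out)
E
```

```text
1.6 [0.4794 0.0077 0.1921] [ 0.0005  0.8045  0.594  -0.    ] [-0.1286  0.1656  1.7771 -0.0008  1.1982  0.1704]
```

View pics/v1.png

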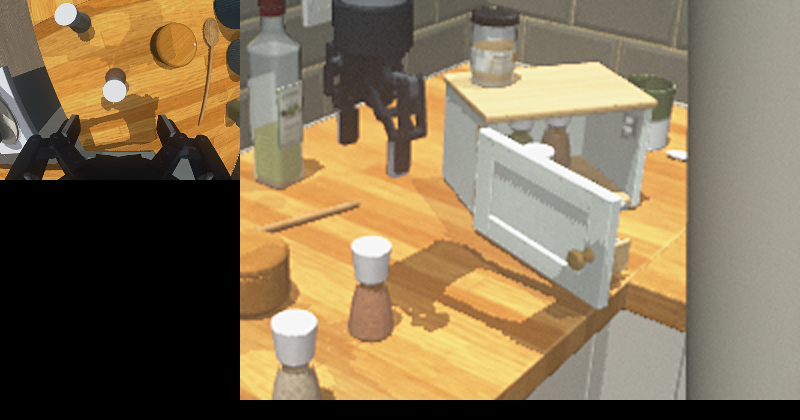

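The wrist view shows the chilli cap at about (115,90) in the inset. The door is now clear of the arm: its free top corner is at scene (389,210), the hinge end at (321,174) and the knob at (368,239).

```bash
python3 - <<'E'
from h import *
np.set_printoptions(precision=4,suppress=True)
s=manip.get_state()
im=cv2.imread('pics/w1.png');h=cv2.cvtColor(im,cv2.COLOR_BGR2HSV)
m=((h[...,1]<60)&(h[...,2]>130)).astype(np.uint8)
n,l,st,c=cv2.connectedComponentsWithStats(m)
for i in range(1,n):
    if st[i,4]>400:print(st[i],c[i],wz(*c[i],.1,s))
im=cv2.imread('pics/s1.png');sb=shot('side','d1.png')
print('outer top',onz('scene',320.5,175,.144),onz('scene',386.5,212,.144),'inner free',onz('scene',389.5,208.5,.144),'bot',onz('scene',383.5,262,.008))
# predicted door corners for hinge/angle
H=np.array([.503,-.241]);
for ph in (158,161,164,167):
    d=np.array([np.cos(np.radians(ph)),np.sin(np.radians(ph))]);nn=np.array([d[1],-d[0]])*1
    nn=np.array([-d[1],d[0]]) # inner normal = d rotated +90
    P=[H+a*d+b*nn for a,b in((0,-.016),(.23,-.016),(.23,0))]
    print(ph,[np.round(proj(n,[*p,.144]),1) for n in('scene','side') for p in P],H+.142*d+.031*nn)
E
```

```text
[ 127    7   53   53 2178] [152.6024  32.8691] [0.436  0.1664 0.1   ]
[   0  156   78  204 4972] [ 31.2524 276.5819] [0.2222 0.0184 0.1   ]
[ 239  185   57   54 2372] [266.8073 211.6855] [0.4741 0.0135 0.1   ]
[  6 254  34  70 709] [ 24.7983 288.2863] [0.2012 0.0083 0.1   ]
outer top [ 0.5119 -0.2401  0.144 ] [ 0.2934 -0.1621  0.144 ] inner free [ 0.2963 -0.1814  0.144 ] bot [ 0.2959 -0.1876  0.008 ]
158 [array([318.3, 176.9]), array([380.5, 215.3]), array([386.5, 213.7]), array([317.9, 164.9]), array([367.7, 211.5]), array([374.7, 210. ])] [ 0.3597 -0.2165]
161 [array([318.5, 177. ]), array([385.2, 214.2]), array([390.8, 212.5]), array([318., 165.]), array([373.1, 210.5]), array([379.9, 208.9])] [ 0.3586 -0.2241]
164 [array([318.7, 177.1]), array([389.6, 213. ]), array([394.9, 211.1]), array([318.2, 165.2]), array([378.4, 209.4]), array([384.9, 207.6])] [ 0.358  -0.2317]
167 [array([318.9, 177.3]), array([393.8, 211.7]), array([398.7, 209.7]), array([318.4, 165.3]), array([383.5, 208.1]), array([389.6, 206.1])] [ 0.3577 -0.2393]
```

>>> move_arm(deltas=[[[0.004, -0.005, 0.03, 0, -1], [0.004, -0.005, 0.06, 0, -1], [0.004, -0.005, 0.09, 0, -1], [0.004, -0.005, 0.12, 0, -1], [0.004, -0.005, 0.14, 0, -1], [0.004, -0.005, 0.14, 0, -1], [0.004, -0.005, 0.14, 0, 1], [0.004, -0.005, 0.14, 0, 1], [0.004, -0.005, 0.14, 0, 1], [0.004, -0.005, 0.14, 0, 1], [0.004, -0.005, 0.14, 0, 1], [0.004, -0.005, 0.14, 0, 1]]], squeeze=30)

```text
clock: 2.95
position: [0.4769, 0.0128, 0.0807]
ee_rot: [0.001, 0.804, 0.594, 0.001]
contact_force: [-1.6, 0.2, 6.3]
width: 0.0412
gripper_force: 29.5
```

>>> move_arm(deltas=[[[0, 0, 0, 0, 1], [0, 0, -0.001, 0, 1], [0, 0, -0.03, 0, 1], [0, 0, -0.07, 0, 1], [0, 0, -0.12, 0, 1], [0, 0, -0.17, 0, 1], [0, 0, -0.22, 0, 1], [0, 0, -0.25, 0, 1], [0, 0, -0.25, 0, 1]]])

```text
clock: 3.85
position: [0.4785, 0.0126, 0.2833]
ee_rot: [0.003, 0.804, 0.594, 0.003]
contact_force: [-0.1, 0.1, -1.1]
width: 0.0412
gripper_force: 30.7
```

>>> move_arm(deltas=[[[-0.02, 0, 0, 0, 1], [-0.06, -0.01, 0, 0, 1], [-0.11, -0.01, 0, 0, 1], [-0.16, -0.02, 0, 0, 1], [-0.21, -0.02, 0, 0.0, 1], [-0.26, -0.03, 0, 0.0, 1], [-0.31, -0.04, 0, 0.0, 1], [-0.36, -0.045, 0, 0.0, 1], [-0.4, -0.05, 0, 0.0, 1], [-0.43, -0.05, 0, 0.0, 1], [-0.44, -0.05, 0, 0.0, 1], [-0.44, -0.05, 0, 0.0, 1]]])

```text
clock: 5.05
position: [0.3342, -0.312, 0.2782]
ee_rot: [-0.001, 0.805, 0.594, 0.0]
contact_force: [-0.0, 0.7, -1.3]
width: 0.0412
gripper_force: 30.7
```

>>> move_arm(deltas=[[[0, 0, 0, 0, 1], [0, 0, 0, 0, 1]]])

```text
clock: 5.25
position: [0.335, -0.3106, 0.2793]
ee_rot: [-0.0, 0.804, 0.595, 0.0]
contact_force: [-0.6, -1.0, -1.0]
width: 0.0409
gripper_force: 30.7
```

```bash
python3 - <<'E'
from h import *
np.set_printoptions(precision=4,suppress=True)
s=manip.get_state();print(s['clock'],s['position'],s['ee_rot'],s['qpos'])
w=shot('wrist','w2.png')
E
```

```text
5.25 [ 0.335  -0.3106  0.2793] [-0.0005  0.8039  0.5948  0.0003] [-0.9005  0.0738  1.6626  0.0006  1.4061 -0.6038]
```

View pics/w2.png

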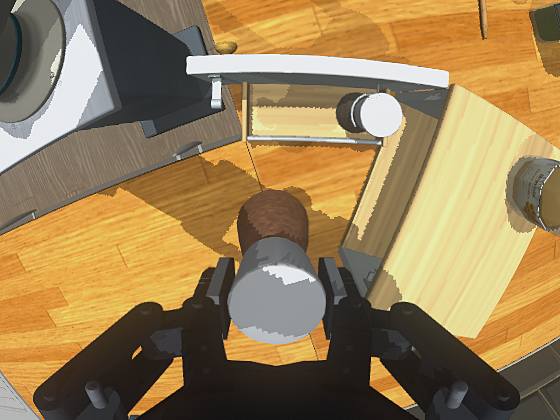

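The close view shows the door's top band running from (188,57–76) at the free end to (448,72–88) at the hinge. The pepper cap centre is at (383,115), the rail runs along row 140 from (247,138) to (383,143), and the end board is at column 247.

```bash
python3 - <<'E'
from h import *
np.set_printoptions(precision=4,suppress=True)
s=manip.get_state()
A=wz(188,76,.144,s);B=wz(447,88.5,.144,s);C=wz(188,57,.144,s);D=wz(449,72,.144,s)
pc=wz(383,115,.129,s)
for q in(A,B,C,D,pc):print(q)
for a,b in((A,B),(C,D)):
    e=(a-b)[:2];print(np.linalg.norm(e),np.degrees(np.arctan2(e[1],e[0])))
R1=wz(248,139,.047,s);R2=wz(380,143.5,.047,s);E1=wz(247,85,.05,s)
print('rail',R1,R2,np.degrees(np.arctan2(*(R1-R2)[[1,0]])), E1)
# from inner free edge corner A
e=(A-B)[:2]/np.linalg.norm((A-B)[:2]);n=np.array([-e[1],e[0]])
print('rack from A',A[:2]-e*.088+n*.031,'from pepper',pc[:2]+e*.082,'pepper->A',(A[:2]-pc[:2])@e,(pc[:2]-A[:2])@n)
print('rail dist',(R1[:2]-A[:2])@n,(R2[:2]-A[:2])@n,'from free',(R1[:2]-A[:2])@e)
print('cyl flask foot dir', wz(275,205,.2,s))
E
```

```text
[ 0.2965 -0.185   0.144 ]
[ 0.5116 -0.2541  0.144 ]
[ 0.3014 -0.1693  0.144 ]
[ 0.5179 -0.2398  0.144 ]
[ 0.4486 -0.2656  0.129 ]
0.22587232464471846 162.19567628381537
0.22763626264854417 161.9609780497801
rail [ 0.3174 -0.2586  0.047 ] [ 0.4628 -0.3059  0.047 ] 161.9759892481959 [ 0.335  -0.2001  0.05  ]
rack from A [ 0.3708 -0.2414] from pepper [ 0.3706 -0.2405] pepper->A 0.16945008834974712 0.030176446686083075
rail dist 0.06371845737754776 0.0643047761459341 from free -0.04236484189459329
cyl flask foot dir [ 0.338  -0.2974  0.2   ]
```

>>> move_arm(deltas=[[[0.02, 0.004, 0, 0.008, 1], [0.05, 0.009, 0, 0.008, 1], [0.08, 0.014, 0, 0.008, 1], [0.096, 0.017, 0, 0.008, 1], [0.096, 0.017, 0, 0.008, 1], [0.096, 0.017, 0.01, 0.008, 1], [0.096, 0.017, 0.02, 0.008, 1], [0.096, 0.017, 0.03, 0.008, 1], [0.096, 0.017, 0.04, 0.008, 1], [0.096, 0.017, 0.05, 0.008, 1], [0.096, 0.017, 0.05, 0.008, 1], [0.096, 0.017, 0.05, 0.008, 1]]])

```text
clock: 6.5
position: [0.3702, -0.2426, 0.2393]
ee_rot: [-0.0, 0.809, 0.587, -0.0]
contact_force: [0.4, -0.0, -0.9]
width: 0.041
gripper_force: 30.7
```

```bash
python3 - <<'E'
from h import *
np.set_printoptions(precision=4,suppress=True)
s=manip.get_state();print(s['clock'],s['position'],s['ee_rot'],s['qpos'],s['contact_force'])
w=shot('wrist','w3.png');a=shot('scene','s3.png')
b=cv2.resize(a[130:290,290:410,::-1],(360,480),interpolation=2)
out=np.zeros((480,800,3),np.uint8);out[:,440:]=b;out[:330,:440]=cv2.resize(w[:,:,::-1],(440,330));cv2.imwrite('pics/v3.png',out)
E
```

```text
6.5 [ 0.3702 -0.2426  0.2393] [-0.0002  0.8093  0.5873 -0.0001] [-0.7375  0.0745  1.7621 -0.0001  1.3054 -0.4222] [ 0.4267 -0.023  -0.9423]
```

View pics/v3.png

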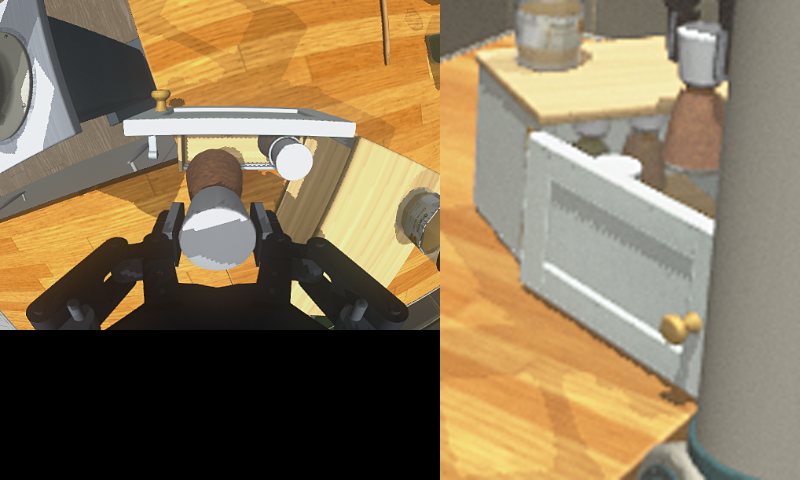

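The flask hangs over the free half of the rack, centred between the end board and the pepper flask. I'll lower it now.

>>> move_arm(deltas=[[[0.002, 0, 0.02, 0, 1], [0.002, 0, 0.04, 0, 1], [0.002, 0, 0.06, 0, 1], [0.002, 0, 0.08, 0, 1], [0.002, 0, 0.1, 0, 1], [0.002, 0, 0.12, 0, 1], [0.002, 0, 0.135, 0, 1], [0.002, 0, 0.145, 0, 1], [0.002, 0, 0.155, 0, 1], [0.002, 0, 0.16, 0, 1], [0.002, 0, 0.163, 0, 1], [0.002, 0, 0.163, 0, 1]]])

```text
clock: 7.8
position: [0.3709, -0.2411, 0.1092]
ee_rot: [0.0, 0.809, 0.587, -0.0]
contact_force: [-0.1, 0.3, -0.7]
width: 0.0409
gripper_force: 30.8
```

>>> move_arm(deltas=[[[0, 0, 0.001, 0, 1], [0, 0, 0.002, 0, 1], [0, 0, 0.002, 0, 1]]])

```text
clock: 8.1
position: [0.3709, -0.241, 0.1077]
ee_rot: [0.0, 0.809, 0.587, 0.0]
contact_force: [-0.3, -0.6, -0.7]
width: 0.0409
gripper_force: 30.8
```

>>> move_arm(deltas=[[[0, 0, 0.001, 0, 1], [0, 0, 0.002, 0, 1], [0, 0, 0.003, 0, 1], [0, 0, 0.003, 0, 1]]])

```text
clock: 8.5
position: [0.3707, -0.2409, 0.1051]
ee_rot: [-0.0, 0.809, 0.587, -0.0]
contact_force: [-0.0, 0.2, -1.5]
width: 0.0405
gripper_force: 30.8
```

>>> move_arm(deltas=[[[0, 0, 0.001, 0, 1], [0, 0, 0.0015, 0, 1], [0, 0, 0.0015, 0, 1]]])

```text
clock: 8.8
position: [0.3708, -0.2414, 0.1048]
ee_rot: [0.0, 0.809, 0.588, -0.0]
contact_force: [-1.6, 0.9, 5.1]
width: 0.0412
gripper_force: 31.2
```

>>> move_arm(deltas=[[[0, 0, 0, 0, 0.02], [0, 0, 0, 0, -0.1], [0, 0, 0, 0, -0.2], [0, 0, 0, 0, -0.32], [0, 0, 0, 0, -0.32], [0, 0, 0, 0, -0.32]]])

```text
clock: 9.4
position: [0.3708, -0.241, 0.1039]
ee_rot: [-0.0, 0.809, 0.587, -0.0]
contact_force: [0.4, -0.1, -0.3]
width: 0.0563
gripper_force: 0.0
```

Released. I'll raise straight up.

>>> move_arm(deltas=[[[0, 0, -0.01, 0, -0.32], [0, 0, -0.03, 0, -0.32], [0, 0, -0.06, 0, -0.32], [0, 0, -0.1, 0, -0.32], [0, 0, -0.15, 0, -0.32], [0, 0, -0.2, 0, -0.32], [0, 0, -0.22, 0, -0.32], [0, 0, -0.22, 0, -0.32]]])

```text
clock: 10.2
position: [0.372, -0.242, 0.2833]
ee_rot: [0.004, 0.809, 0.588, 0.001]
contact_force: [-0.4, -0.1, -0.6]
width: 0.0561
gripper_force: 0.0
```

```bash
python3 - <<'E'
from h import *
np.set_printoptions(precision=4,suppress=True)
s=manip.get_state();print(s['clock'],s['position'],s['ee_rot'],s['qpos'],s['contact_force'])
w=shot('wrist','w4.png')
E
```

```text
10.2 [ 0.372  -0.242   0.2833] [0.0036 0.8092 0.5875 0.0008] [-0.7337  0.0468  1.6823 -0.      1.4052 -0.4189] [-0.4469 -0.064  -0.5881]
```

View pics/w4.png

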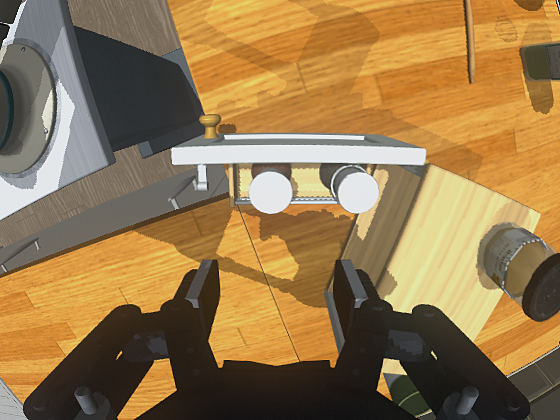

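The chilli stands next to the pepper in the rack, with caps at (271,192) and (354,189). The knob is at (209,123). Next I'll close the fingers and go down outside the door near its free edge.

>>> move_arm(deltas=[[[0.02, -0.015, 0, 0, 0], [0.05, -0.035, 0, 0, 0.5], [0.085, -0.055, 0, 0, 1], [0.114, -0.074, 0, 0, 1], [0.114, -0.074, 0.02, 0, 1], [0.114, -0.074, 0.06, 0, 1], [0.114, -0.074, 0.1, 0, 1], [0.114, -0.074, 0.14, 0, 1], [0.114, -0.074, 0.17, 0, 1], [0.114, -0.074, 0.195, 0, 1], [0.114, -0.074, 0.207, 0, 1], [0.114, -0.074, 0.207, 0, 1]]])

```text
clock: 11.45
position: [0.3407, -0.1343, 0.1127]
ee_rot: [-0.003, 0.809, 0.588, -0.001]
contact_force: [-0.3, -0.8, 0.1]
width: -0.0004
gripper_force: 0.0
```

```bash
cat > arc.py <<'E'
from h import *
import sys
# arc.py phi0 phi1 n : rows for tool from current pose to follow door outer face
H=np.array([.5155,-.2557]);r,d=.2,float(sys.argv[4]) if len(sys.argv)>4 else .027
s=manip.get_state();p=s['position'];q=s['ee_rot'];y=np.degrees(2*np.arctan2(q[2],q[1]))%360
print(s['clock'],p,'yaw',y,'width',s['width'],s['contact_force'])
c,sn=np.cos(np.radians(y)),np.sin(np.radians(y))
for ph in np.linspace(float(sys.argv[1]),float(sys.argv[2]),int(sys.argv[3])):
    a=np.radians(ph);e=np.array([np.cos(a),np.sin(a)]);m=np.array([e[1],-e[0]])
    D=H+r*e+d*m-p[:2]
    print(round(ph,1),np.round([(D[0]*c+D[1]*sn)/.8,(D[0]*sn-D[1]*c)/.8,(p[2]-.118)/.8,-((ph-90-y))/120],4).tolist())
E
python3 arc.py 162.1 178 12
```

```text
11.45 [ 0.34072575 -0.13427112  0.11271507] yaw 71.96563049955495 width -0.00040970932339928187 [-0.31791533 -0.8033274   0.06853842]
162.1 [-0.0435, 0.0046, -0.0066, -0.0011]
163.5 [-0.0498, 0.0039, -0.0066, -0.0132]
165.0 [-0.0562, 0.0033, -0.0066, -0.0252]
166.4 [-0.0625, 0.0029, -0.0066, -0.0373]
167.9 [-0.0689, 0.0026, -0.0066, -0.0493]
169.3 [-0.0753, 0.0025, -0.0066, -0.0613]
170.8 [-0.0816, 0.0025, -0.0066, -0.0734]
172.2 [-0.088, 0.0027, -0.0066, -0.0854]
173.7 [-0.0943, 0.0031, -0.0066, -0.0975]
175.1 [-0.1007, 0.0036, -0.0066, -0.1095]
176.6 [-0.107, 0.0043, -0.0066, -0.1216]
178.0 [-0.1133, 0.0051, -0.0066, -0.1336]
```

>>> move_arm(deltas=[[[-0.012, 0.003, 0, 0, 1], [-0.024, 0.004, 0, 0, 1], [-0.034, 0.005, 0, 0, 1], [-0.04, 0.005, 0, 0, 1], [-0.045, 0.005, 0, -0.003, 1], [-0.05, 0.004, 0, -0.013, 1], [-0.056, 0.003, 0, -0.025, 1], [-0.062, 0.003, 0, -0.037, 1], [-0.069, 0.003, 0, -0.049, 1], [-0.075, 0.003, 0, -0.061, 1], [-0.08, 0.003, 0, -0.073, 1], [-0.083, 0.003, 0, -0.08, 1]]])

```text
clock: 12.65
position: [0.3243, -0.2002, 0.1145]
ee_rot: [0.0, 0.757, 0.653, -0.0]
contact_force: [0.4, -0.1, -0.4]
width: -0.0001
gripper_force: 0.0
```

```bash
python3 arc.py 171 189 12; python3 - <<'E'
from h import *
w=shot('wrist','w5.png')
E
```

```text
12.65 [ 0.32431286 -0.20020469  0.11449918] yaw 81.58123999063137 width -0.00011349645351021602 [ 0.43384708 -0.0985343  -0.36611388]
171.0 [0.0027, -0.0031, -0.0044, 0.0048]
172.6 [-0.0045, -0.004, -0.0044, -0.0088]
174.3 [-0.0117, -0.0047, -0.0044, -0.0224]
175.9 [-0.0188, -0.0053, -0.0044, -0.0361]
177.5 [-0.026, -0.0056, -0.0044, -0.0497]
179.2 [-0.0332, -0.0057, -0.0044, -0.0633]
180.8 [-0.0404, -0.0056, -0.0044, -0.077]
182.5 [-0.0476, -0.0053, -0.0044, -0.0906]
184.1 [-0.0548, -0.0048, -0.0044, -0.1042]
185.7 [-0.062, -0.0041, -0.0044, -0.1179]
187.4 [-0.0692, -0.0032, -0.0044, -0.1315]
189.0 [-0.0763, -0.0021, -0.0044, -0.1452]
```

View pics/w5.png

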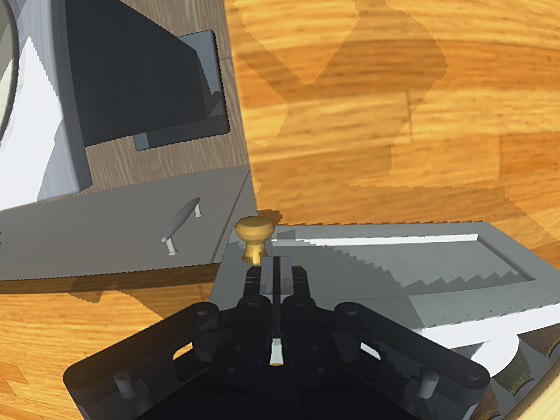

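The fingers lie against the door's outer face just above the knob, which is at (255,235). I'll carry on along the arc.

>>> move_arm(deltas=[[[-0.004, -0.004, -0.003, -0.009, 1], [-0.012, -0.005, -0.003, -0.022, 1], [-0.019, -0.005, -0.003, -0.036, 1], [-0.026, -0.006, -0.003, -0.05, 1], [-0.033, -0.006, -0.003, -0.063, 1], [-0.04, -0.006, -0.003, -0.077, 1], [-0.048, -0.005, -0.003, -0.091, 1], [-0.055, -0.005, -0.003, -0.104, 1], [-0.062, -0.004, -0.003, -0.118, 1], [-0.069, -0.003, -0.003, -0.131, 1], [-0.076, -0.002, -0.003, -0.145, 1], [-0.079, -0.002, -0.003, -0.15, 1]]])

```text
clock: 13.9
position: [0.3137, -0.2625, 0.1169]
ee_rot: [0.0, 0.646, 0.764, -0.0]
contact_force: [-0.1, -0.8, -0.3]
width: 0.0001
gripper_force: 0.0
```

```bash
python3 arc.py 190 208 12
```

```text
13.9 [ 0.31370607 -0.26250388  0.1168572 ] yaw 99.55955318715769 width 9.9116926104439e-05 [-0.05881716 -0.81714593 -0.2928989 ]
190.0 [-0.0017, -0.0001, -0.0014, -0.0037]
191.6 [-0.0088, -0.0009, -0.0014, -0.0173]
193.3 [-0.016, -0.0015, -0.0014, -0.0309]
194.9 [-0.0232, -0.0019, -0.0014, -0.0446]
196.5 [-0.0304, -0.0021, -0.0014, -0.0582]
198.2 [-0.0376, -0.0021, -0.0014, -0.0719]
199.8 [-0.0448, -0.0019, -0.0014, -0.0855]
201.5 [-0.052, -0.0014, -0.0014, -0.0991]
203.1 [-0.0592, -0.0008, -0.0014, -0.1128]
204.7 [-0.0663, 0.0, -0.0014, -0.1264]
206.4 [-0.0735, 0.0011, -0.0014, -0.14]
208.0 [-0.0806, 0.0023, -0.0014, -0.1537]
```

>>> move_arm(deltas=[[[-0.008, -0.001, -0.001, -0.015, 1], [-0.016, -0.001, -0.001, -0.031, 1], [-0.023, -0.002, -0.001, -0.045, 1], [-0.03, -0.002, -0.001, -0.058, 1], [-0.038, -0.002, -0.001, -0.072, 1], [-0.045, -0.002, -0.001, -0.085, 1], [-0.052, -0.001, -0.001, -0.099, 1], [-0.059, -0.001, -0.001, -0.113, 1], [-0.066, 0, -0.001, -0.126, 1], [-0.073, 0.001, -0.001, -0.14, 1], [-0.08, 0.002, -0.001, -0.153, 1], [-0.083, 0.003, -0.001, -0.158, 1]]])

```text
clock: 15.1
position: [0.3271, -0.3275, 0.1176]
ee_rot: [0.0, 0.511, 0.859, -0.0]
contact_force: [-0.3, -0.2, -0.2]
width: 0.0001
gripper_force: 0.0
```

```bash
python3 arc.py 209 225 12;python3 - <<'E'
from h import *
w=shot('wrist','w6.png')
for f in('w5','w6'):
    h=cv2.cvtColor(cv2.imread(f'pics/{f}.png'),cv2.COLOR_BGR2HSV)[200:275,225:290]
    m=(h[...,0]>12)&(h[...,0]<28)&(h[...,1]>110);ys,xs=np.nonzero(m);print(f,m.sum(),xs.mean()+225,ys.mean()+200)
E
```

```text
15.1 [ 0.32712243 -0.32746103  0.11760569] yaw 118.51547165186538 width 6.568095777702054e-05 [-0.3115858  -0.16066946 -0.24352695]
209.0 [-0.002, -0.0005, -0.0005, -0.004]
210.5 [-0.0083, -0.0013, -0.0005, -0.0162]
211.9 [-0.0147, -0.0018, -0.0005, -0.0283]
213.4 [-0.0211, -0.0022, -0.0005, -0.0404]
214.8 [-0.0275, -0.0025, -0.0005, -0.0525]
216.3 [-0.0339, -0.0025, -0.0005, -0.0646]
217.7 [-0.0403, -0.0024, -0.0005, -0.0768]
219.2 [-0.0467, -0.0022, -0.0005, -0.0889]
220.6 [-0.0531, -0.0018, -0.0005, -0.101]
222.1 [-0.0595, -0.0012, -0.0005, -0.1131]
223.5 [-0.0658, -0.0005, -0.0005, -0.1252]
225.0 [-0.0722, 0.0004, -0.0005, -0.1374]
w5 1981 261.5557799091368 227.1176173649672
w6 2837 254.936200211491 223.7804018329221
```

View pics/w6.png

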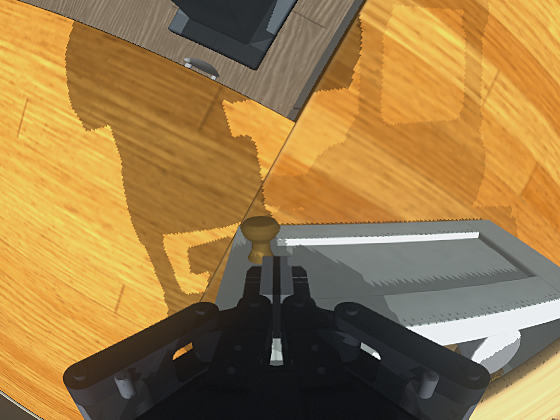

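>>> move_arm(deltas=[[[-0.005, -0.001, 0, -0.01, 1], [-0.011, -0.001, 0, -0.021, 1], [-0.018, -0.002, 0, -0.034, 1], [-0.024, -0.002, 0, -0.046, 1], [-0.03, -0.002, 0, -0.058, 1], [-0.036, -0.002, 0, -0.07, 1], [-0.042, -0.002, 0, -0.08, 1], [-0.048, -0.002, 0, -0.091, 1], [-0.053, -0.002, 0, -0.101, 1], [-0.058, -0.001, 0, -0.11, 1], [-0.062, -0.001, 0, -0.118, 1], [-0.064, -0.001, 0, -0.122, 1]]])

```text
clock: 16.35
position: [0.351, -0.3729, 0.1176]
ee_rot: [0.0, 0.397, 0.918, -0.0]
contact_force: [0.3, 0.8, 0.1]
width: -0.0001
gripper_force: 0.0
```

```bash
python3 arc.py 224 240 12
```

```text
16.35 [ 0.35096346 -0.37286091  0.11758876] yaw 133.20944797830728 width -0.00010247668736681097 [0.26334739 0.76579864 0.09399276]
224.0 [-0.0038, -0.0003, -0.0005, -0.0066]
225.5 [-0.0101, -0.001, -0.0005, -0.0187]
226.9 [-0.0165, -0.0015, -0.0005, -0.0308]
228.4 [-0.0229, -0.0018, -0.0005, -0.043]
229.8 [-0.0293, -0.002, -0.0005, -0.0551]
231.3 [-0.0357, -0.0021, -0.0005, -0.0672]
232.7 [-0.0421, -0.002, -0.0005, -0.0793]
234.2 [-0.0485, -0.0017, -0.0005, -0.0914]
235.6 [-0.0549, -0.0012, -0.0005, -0.1036]
237.1 [-0.0613, -0.0006, -0.0005, -0.1157]
238.5 [-0.0676, 0.0002, -0.0005, -0.1278]
240.0 [-0.074, 0.0011, -0.0005, -0.1399]
```

The door is following the fingers. I'll go slower towards the catch.

>>> move_arm(deltas=[[[-0.004, 0, 0, -0.007, 1], [-0.007, -0.001, 0, -0.013, 1], [-0.01, -0.001, 0, -0.019, 1], [-0.013, -0.001, 0, -0.025, 1], [-0.016, -0.001, 0, -0.031, 1], [-0.0195, -0.002, 0, -0.037, 1], [-0.023, -0.002, 0, -0.043, 1], [-0.026, -0.002, 0, -0.049, 1], [-0.029, -0.002, 0, -0.055, 1], [-0.032, -0.002, 0, -0.061, 1], [-0.034, -0.002, 0, -0.065, 1], [-0.034, -0.002, 0, -0.065, 1]]])

```text
clock: 17.55
position: [0.3684, -0.3937, 0.1176]
ee_rot: [0.0, 0.334, 0.943, -0.0]
contact_force: [0.0, 0.5, -0.1]
width: -0.0001
gripper_force: 0.0
```

```bash
python3 arc.py 231 240 10
```

```text
17.55 [ 0.36839662 -0.39368884  0.11760643] yaw 140.97267729767955 width -0.00013497304945321608 [ 0.04879949  0.46246441 -0.07699366]
231.0 [-0.0006, -0.0002, -0.0005, -0.0002]
232.0 [-0.005, -0.0008, -0.0005, -0.0086]
233.0 [-0.0093, -0.0013, -0.0005, -0.0169]
234.0 [-0.0137, -0.0017, -0.0005, -0.0252]
235.0 [-0.0181, -0.002, -0.0005, -0.0336]
236.0 [-0.0225, -0.0022, -0.0005, -0.0419]
237.0 [-0.0269, -0.0024, -0.0005, -0.0502]
238.0 [-0.0313, -0.0025, -0.0005, -0.0586]
239.0 [-0.0357, -0.0025, -0.0005, -0.0669]
240.0 [-0.0401, -0.0024, -0.0005, -0.0752]
```

>>> move_arm(deltas=[[[-0.002, 0, 0, -0.004, 1], [-0.004, -0.001, 0, -0.008, 1], [-0.006, -0.001, 0, -0.011, 1], [-0.008, -0.001, 0, -0.015, 1], [-0.01, -0.001, 0, -0.019, 1], [-0.011, -0.001, 0, -0.021, 1], [-0.011, -0.001, 0, -0.021, 1]]])

```text
clock: 18.25
position: [0.3746, -0.3999, 0.1175]
ee_rot: [0.0, 0.313, 0.95, -0.0]
contact_force: [-2.3, 0.1, -0.3]
width: -0.0002
gripper_force: 0.4
```

>>> move_arm(deltas=[[[-0.001, 0, 0, -0.002, 1], [-0.002, 0, 0, -0.004, 1], [-0.003, 0, 0, -0.006, 1], [-0.004, 0, 0, -0.008, 1], [-0.004, 0, 0, -0.008, 1]]])

```text
clock: 18.75
position: [0.3774, -0.4018, 0.1177]
ee_rot: [0.0, 0.305, 0.952, -0.0]
contact_force: [0.0, 0.0, -0.7]
width: -0.0
gripper_force: 0.0
```

>>> move_arm(deltas=[[[-0.001, 0, 0, -0.002, 1], [-0.002, 0, 0, -0.004, 1], [-0.003, 0, 0, -0.005, 1], [-0.004, 0, 0, -0.005, 1], [-0.004, 0, 0, -0.005, 1]]])

```text
clock: 19.25
position: [0.3786, -0.4026, 0.1175]
ee_rot: [-0.001, 0.3, 0.954, 0.0]
contact_force: [-4.2, 2.7, 4.4]
width: 0.0005
gripper_force: 2.6
```

>>> move_arm(deltas=[[[-0.001, 0, 0, 0, 1], [-0.002, 0, 0, 0, 1], [-0.003, 0, 0, 0, 1], [-0.003, 0, 0, 0, 1]]])

```text
clock: 19.65
position: [0.3786, -0.4026, 0.1175]
ee_rot: [-0.004, 0.3, 0.954, 0.001]
contact_force: [-8.9, 5.1, 7.7]
width: -0.0002
gripper_force: 5.2
```

```bash
python3 arc.py 234 236 3
```

```text
19.65 [ 0.37855746 -0.40256513  0.11752011] yaw 145.07270176601904 width -0.0001586054317243866 [-8.94706607  5.13144451  7.71105295]
234.0 [0.0032, -0.0008, -0.0006, 0.0089]
235.0 [-0.0012, -0.0014, -0.0006, 0.0006]
236.0 [-0.0055, -0.002, -0.0006, -0.0077]
```

The position stays fixed while the force rises, so the door is home. I'll back off and check.

>>> move_arm(deltas=[[[0.003, 0, 0, 0, 1], [0.006, 0, 0, 0, 1], [0.015, 0, 0, 0, 1], [0.03, 0, 0, 0, 1], [0.05, 0, 0, 0, 1], [0.07, 0, -0.03, 0, 1], [0.09, 0, -0.07, 0, 1], [0.1, 0, -0.12, 0, 1], [0.1, 0, -0.17, 0, 1], [0.1, 0, -0.21, 0, 1], [0.1, 0, -0.23, 0, 1], [0.1, 0, -0.23, 0, 1]]])

```text
clock: 20.85
position: [0.3165, -0.3597, 0.3042]
ee_rot: [0.003, 0.3, 0.954, -0.002]
contact_force: [-0.2, -0.2, -0.3]
width: -0.0
gripper_force: 0.0
```

>>> move_arm(deltas=[[[0, 0, 0, 0, 1], [0, 0, 0, 0, 1], [0, 0, 0, 0, 1]]])

```text
clock: 21.15
position: [0.3156, -0.3583, 0.3]
ee_rot: [-0.001, 0.3, 0.954, 0.001]
contact_force: [0.7, -0.8, 0.0]
width: 0.0001
gripper_force: 0.0
```

```bash
python3 - <<'E'
from h import *
s=manip.get_state();print(s['clock'],s['position'],s['contact_force'])
w=shot('wrist','w7.png');a=shot('scene','s7.png')
out=np.zeros((420,800,3),np.uint8);out[:,400:]=cv2.resize(a[90:300,200:400,::-1],(400,420),interpolation=2);out[:300,:400]=cv2.resize(w[:,:,::-1],(400,300));cv2.imwrite('pics/v7.png',out)
E
```

```text
21.15 [ 0.31563053 -0.35826878  0.30004768] [ 0.70031026 -0.7869008   0.04837737]
```

View pics/v7.png

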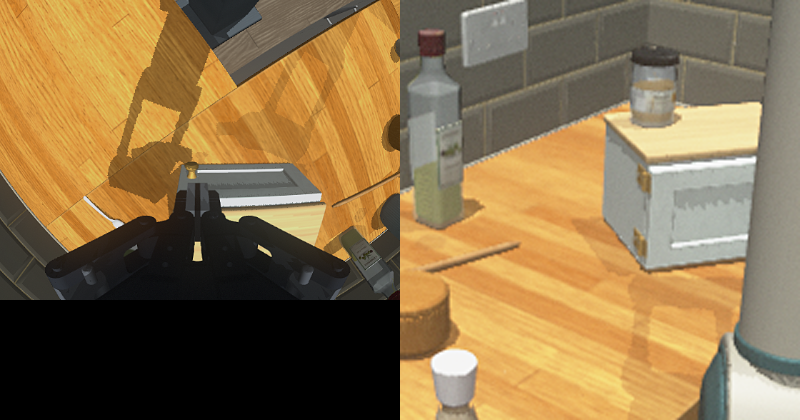

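The door looks shut and flush with the cupboard front in both views, and the sesame and salt pot are untouched. I'll check the door angle numerically from the knob, then hand in.

```bash
python3 - <<'E'
from h import *
s=manip.get_state()
h=cv2.cvtColor(cv2.imread('pics/w7.png'),cv2.COLOR_BGR2HSV)
K=wz(191*1.4,166*1.4,.068,s)[:2];H=np.array([.5155,-.2557])
v=K-H;L=np.hypot(*v);print(K,L,np.degrees(np.arctan2(v[1],v[0]))%360+np.degrees(np.arctan2(.038,.208)))
# door outer top edge line, visible part
P=wz(222*1.4,207*1.4,.144,s);Q=wz(321*1.4,193*1.4,.144,s)
P2=wz(230*1.4,201*1.4,.144,s)
print(np.degrees(np.arctan2(*(P-Q)[[1,0]]))%360,np.degrees(np.arctan2(*(P2-Q)[[1,0]]))%360)
E
```

```text
[ 0.36588605 -0.40574239] 0.21188924158672803 235.43524002404962
240.81722421099153 237.39037225997538
```

```bash
python3 -c "
from rig import manip
print(manip.sign_off())"
```

```text
the job is handed in; nothing more can be done
None
```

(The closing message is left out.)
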